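# Close the staining pot and lift its hood away

### The arm

A 6-joint arm with a two-finger parallel gripper is mounted at the origin on the work surface. World frame = base frame: x ahead of the robot, y to its left, z up, the work surface at z = 0. Lengths are in m, angles in rad, forces in N, time in s.
With the tool pointing down it reaches from about 0.25 to 0.725 m from the base axis. Payload 4 kg.
Tool frame: the origin (TCP) lies between the finger pads; the fingertips stand 8 mm ahead of it and the grasp point (between the pads) lies 11 mm behind it; z points along the fingers, y is the direction in which the jaws open and shut (so a half turn about z gives the same grasp; the last joint's range is limited). The gripper opens to 85 mm and grips with 20 to 120 N. Pads are 22 mm wide; open, the fingers measure 114 mm over their backs; the gripper's body (76 mm by 85 mm) begins 54 mm behind the grasp point. The pads swing forward as they close: fully open they stand 13 mm farther back than shut.
Start: joints at [1.31, 0.241, 0.005, 1.335, 0, 1.571], TCP at [0.129, 0.483, 0.239] pointing down, gripper open.
Joint ranges: [-2.72, 2.72], [-1.05, 1.87], [-1.09, 1.28], [-1.99, 2.15], [-1.42, 1.44], [-3.14, 3.14]. Speed limits (rad/s): [2.79, 2.79, 3.14, 3.14, 3.14, 3.14].

### API

Orientations are given as a 3x3 rotation matrix whose columns are the frame's x, y, z axes.
In Python, from rig import sensors, capture, r, boxes_of, tip_of gives the robot as it stands.
- The arm moves only by the tool servo_tool, never from a script. Its argument "series" is a list that holds one entry, the list of rows, each a list of 7 numbers: the shift along the world's x, y, z in mm, then the turn, a rotation vector about the world's x, y, z in rad, then the finger opening in mm, from 0 to 85.4. In form: [[[tx, ty, tz, rx, ry, rz, claw], ...]]. A call has 1 to 8 rows; each row is the pose to reach, as a shift and turn from the pose measured when the call began; what a row does not reach only later rows make up. A row lasts 1/12 s, in which the tool goes at most 41.7 mm and 7.16 degrees, less where a joint would pass 70% of its speed; a pose out of reach is approached as far as the arm can. A call with a gripper value outside its range is refused whole. The fingers move at their own pace and stop on an object; "newtons" is the grip in N (left out, the last holds). Time passes only in rows, so rows that repeat a pose let the fingers close. It gives the time, the measured TCP pose, the force and the opening at its end, in the units of the state.
- sensors.get_obs(): the state, without advancing time (a new reading comes with each control period).
- capture(name): name is "scene" or "top" or "wrist"; returns a dict with "frame" (400x640x3 uint8, blue, green, red), "fx", "fy", "cx", "cy" (pixels), "view" (4x4, takes a point from world to camera coordinates); the wrist camera has in their place "tool_from_camera" (4x4, takes a point from camera to tool coordinates, whose origin is the TCP and whose axes are the flange's). Camera axes: x right, y down, z forward; pixel columns grow to the right and rows downward; lengths in m; the calibration is good to about 2 mm. A picture is of the moment at which its call begins: read the wrist's pose just before it. There is no depth.
- r.sign_off(): hands the job in, once; it reports no verdict.
Trained networks look in the newest picture that a camera, given by its name, has taken for a name from the list of things; names that differ only in an ending like _2 or _b are one class to them, and where a whole thing is asked for, a point or a joint stands for the part that bears it (a point fixed in the world has none). Each returns a list of dicts, best first, with "score" (0 to 1); they miss things now and then, are a little off and sometimes report something else, mostly with a low value. They report only what shows in the picture. A call takes as long as a camera call.
- boxes_of(target, camera): "position" ([x, y, z] in m, in the coordinates of the camera as it stood for that picture, good to about 4 mm: the middle of the surface that is visible of it).
- tip_of(target, camera): "position" ([x, y, z] in m, in the coordinates of the camera as it stood for that picture, good to about 4 mm: a listed point, or the origin of a listed thing).
The state is a dict: "t": time; "q": joint angles; "joint_vel": joint speeds; "effort": joint torques, N m; "eef_pos": TCP position; "eef_rot": TCP orientation; "force": force on the tool from outside, world axes, zero at the start; "ft_torque": the same for the moment, N m; "gripper_width": finger opening in m.
Only numpy, scipy, OpenCV 4.12 (cv2) and the standard library are available. Lean on these libraries where they do the work, as an engineer would, in place of code of your own. Each camera call takes 0.05 s, during which the arm holds its last target. There are 200 camera calls.

### The job

Start the slide warmer by pressing its push button fully down and letting it come up again, then carry the nested pair of lids together by the inner lid's post to the steel pot and lower them until the inner lid is fully home in its mouth, and only then let go. Then take the outer hood by its collar and lift it alone straight up until it is wholly clear above the post, leaving the inner lid undisturbed in the pot so that the slides can be watched through the glass; finish while still holding the hood there, level and still, over the pot with its lower edge a few centimetres above the post. Leave everything else on the bench where it is.

Things in the scene. Friction and masses are not known exactly. Their poses are not given: they have to be found in the camera images.
- pot_mouth (a point): centre of the open mouth, at rim height, of the round upright steel pot fixed on the slide warmer (white instrument, 160 mm along its x, 250 mm along its y, top 40 mm above the bench). Rim 95 mm above the bench; pot 94 mm outside, 86 mm inside diameter; slides inside end 22 mm below the rim. z up, x and y along the warmer's.
- start_button_top (a point): centre of the top face of the warmer's spring push button, a round dark grey cap of 28 mm diameter in a black housing on top of the warmer, 130 mm from the pot's axis; pressed straight down.
- start_button (a joint): travel of the push button: 0 released, 0.006 m fully down; it springs back; fully down takes about 5 N.
- post_grip (a point): point on the axis of the inner lid's upright aluminium post (17 mm diameter), 17 mm below its top and 69 mm above the lid's underside; z up. With the hood nested, the top 34 mm of the post stand free above the hood's collar. Lid fully home: this point 57 mm above pot_mouth. Carried by the post, the inner lid takes the hood along, which just rests on it.
- inner_lid: inner glass lid, about 0.3 kg; origin at the centre of its underside. Plug 80 mm across and 12 mm deep, tapered to 70 mm at its foot, under a glass disc 96 mm across and 8 mm thick (it lies on the pot's rim when home), then the post, 66 mm above the disc. At the start it stands on the bench on its plug, the hood on it.
- collar_grip (a point): centre (on the axis, half-way up) of the hood's collar, an upright open tube of 38 mm outside and 30 mm inside diameter, 28 mm tall; the inner lid's post passes through it. Nested, this point is 31 mm below post_grip. z up.
- hood: hood (outer lid) of grey plastic, about 0.15 kg; origin on its axis, underside of its plate, which rests on the inner lid's disc. Plate 108 mm across, 4 mm thick, collar on top, 7 mm deep skirt at the edge around the disc (3 mm play). Not fastened: held by the collar it rises alone; its skirt passes the top of the post after 73 mm.
- petri_stack: bystander: stack of three shut petri dishes, 89 mm across, 44 mm high; origin at the centre of its underside
- slide_box: bystander: flat blue slide box, 87 x 102 x 34 mm; origin at the centre of its underside
- marker: bystander: marker pen lying flat, 130 mm long, 13 mm thick; origin at the centre of its underside
- reagent: bystander: amber bottle, 52 mm across, 105 mm high; origin at the centre of its underside
- beaker: bystander: open glass beaker, 72 mm across, 85 mm high; origin at the centre of its underside
- tip_box: bystander: pipette tip box, 82 x 118 x 48 mm; origin at the centre of its underside

How it is judged:
By the outcome, as a careful person would: the job done as asked, in the order asked, and still so for the second after the job is handed in, while the arm keeps its last pose, push and grip.
It also fails if it takes over 69 s, if anything falls off the work surface, if the arm or the gripper's body presses on something with over 40 N, if the wrist force passes 120 N, or if a joint passes its speed limit or range.

## Working session

There is one attempt and no reset: what is moved stays moved. The work goes in short steps, Python scripts to look and compute and a tool call to move; the robot and the scene stay as the last step left them, time stands still between calls to the robot, and variables do not carry over. Pictures are saved under pics/ and viewed, about 8 in all and at most 12, crops included, and the job is handed in when it is done.

Besides the shell and the picture viewer there is one more tool, called after "Request:" as name(argument=value, ...) on one line, values as JSON. servo_tool: Moves the arm, as the interface text tells. Its arguments: {"type":"object","properties":{"series":{"type":"array"},"newtons":{"type":"number"}},"required":["series"]}

```bash
ls; mkdir -p pics
cat > h.py <<'E'
import numpy as np, cv2
from rig import sensors, capture, r, boxes_of, tip_of
np.set_printoptions(precision=4, suppress=True)
def cam2world(cap, p, obs=None):
    p=np.append(p,1)
    if "view" in cap: return (np.linalg.inv(cap["view"])@p)[:3]
    q=(np.array(cap["tool_from_camera"])@p)[:3]
    return np.array(obs["eef_pos"])+np.array(obs["eef_rot"])@q
def proj(cap,P):
    c=(np.array(cap["view"])@np.append(P,1))[:3]
    return np.array([cap["fx"]*c[0]/c[2]+cap["cx"],cap["fy"]*c[1]/c[2]+cap["cy"]])
def ray(cap,u,v,z,obs=None):
    "world point at height z on pixel ray"
    d=np.array([(u-cap["cx"])/cap["fx"],(v-cap["cy"])/cap["fy"],1.])
    a=cam2world(cap,np.zeros(3),obs); b=cam2world(cap,d,obs)
    return a+(b-a)*(z-a[2])/(b[2]-a[2])
E
python3 - <<'E'
from h import *
o=sensors.get_obs(); print(o["t"],o["eef_pos"],np.array(o["eef_rot"]),o["force"],o["gripper_width"])
for cam in ["top","scene","wrist"]:
    o=sensors.get_obs(); c=capture(cam); cv2.imwrite(f"pics/{cam}0.png",c["frame"])
    if cam=="wrist": continue
    for t in ["pot_mouth","start_button_top","post_grip","collar_grip","inner_lid","hood"]+(["petri_stack","slide_box","marker","reagent","beaker","tip_box"] if cam=="top" else []):
        l=tip_of(t,cam)
        for d in l[:2]: print(cam,t,round(d["score"],2),cam2world(c,d["position"]))
E
```

```text
pics
0.0 [0.1288 0.4825 0.2384] [[-0.9662  0.2579 -0.0006]
 [ 0.2579  0.9662 -0.002 ]
 [ 0.     -0.0021 -1.    ]] [ 0.2201  0.2237 -0.9271] 0.08549740663204848
top pot_mouth 0.84 [0.5699 0.1151 0.0933]
top start_button_top 0.66 [0.5174 0.2371 0.068 ]
top post_grip 0.56 [ 0.6124 -0.2778  0.0708]
top collar_grip 0.66 [ 0.6138 -0.2743  0.038 ]
top inner_lid 0.67 [0.5679 0.1145 0.0952]
top inner_lid 0.56 [ 0.6155 -0.2756  0.0006]
top hood 0.59 [ 0.6141 -0.2777  0.021 ]
top hood 0.37 [ 0.4884 -0.0461  0.0008]
top petri_stack 0.71 [ 0.4725 -0.1837  0.002 ]
top slide_box 0.62 [ 0.7418 -0.0094  0.0004]
top slide_box 0.55 [ 0.7701 -0.1319  0.0014]
top marker 0.53 [ 0.4921 -0.0464  0.0004]
top marker 0.31 [0.5166 0.235  0.0671]
top reagent 0.9 [ 0.7652 -0.1321  0.0025]
top beaker 0.93 [ 0.4117 -0.3566 -0.0027]
top beaker 0.54 [ 0.6158 -0.2772  0.0026]
top tip_box 0.92 [0.3571 0.3029 0.0011]
top tip_box 0.6 [ 0.7403 -0.0105  0.0025]
scene pot_mouth 0.83 [0.5735 0.1212 0.095 ]
scene start_button_top 0.48 [0.5191 0.2399 0.0613]
scene post_grip 0.63 [0.3613 0.3045 0.0012]
scene post_grip 0.42 [ 0.6139 -0.2749  0.0707]
scene collar_grip 0.56 [ 0.6136 -0.275   0.0393]
scene inner_lid 0.69 [ 0.614  -0.276   0.0179]
scene hood 0.6 [0.5166 0.2406 0.0604]
```

View pics/top0.png

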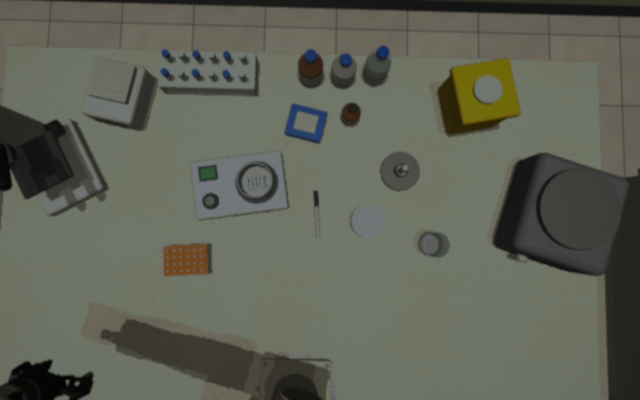

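View pics/scene0.png

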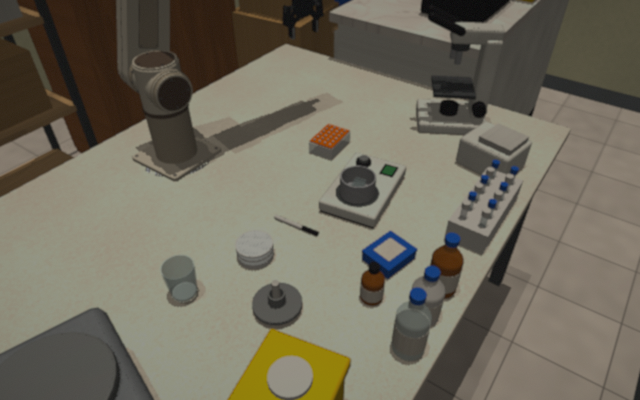

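The top view shows the warmer near (240,185), with the pot at (257,182), the button at (210,201), and the nested lids at (401,170). The scene view agrees. Next I move above the button.

Request:
servo_tool(series=[[[50,-30,0,0,0,-0.12,0],[85,-53,0,0,0,-0.24,0],[125,-80,0,0,0,-0.36,0],[160,-100,0,0,0,-0.48,0],[195,-123,0,0,0,-0.6,0],[230,-145,0,0,0,-0.72,0],[265,-168,0,0,0,-0.82,0],[300,-190,0,0,0,-0.87,0]]])

```text
t: 1.72
eef_pos: [0.412, 0.3034, 0.2395]
eef_rot: [[-0.422, 0.907, 0.0], [0.907, 0.422, 0.0], [0.0, 0.0, -1.0]]
force: [0.8, 1.7, 0.1]
gripper_width: 0.0003
```

Request:
servo_tool(series=[[[60,-30,-15,0,0,0,0],[90,-55,-30,0,0,0,0],[92,-58,-30,0,0,0,0],[92,-58,-30,0,0,0,0]]])

```text
t: 2.05
eef_pos: [0.5073, 0.2412, 0.2069]
eef_rot: [[-0.416, 0.909, -0.001], [0.909, 0.416, -0.002], [-0.002, -0.002, -1.0]]
force: [0.2, 0.5, 0.4]
gripper_width: -0.0001
```

Run:
```python
from h import *
o=sensors.get_obs(); print(o["t"],o["eef_pos"],np.array(o["eef_rot"]),o["force"],o["gripper_width"],o["q"])
c=capture("wrist"); cv2.imwrite("pics/wrist1.png",c["frame"]); print(np.array(c["tool_from_camera"]),c["fx"])
for t in ["pot_mouth","start_button_top"]:
    for d in tip_of(t,"wrist")[:2]: print(t,round(d["score"],2),cam2world(c,d["position"],o))
```

```text
2.05 [0.5073 0.2412 0.2069] [[-0.4159  0.9094 -0.0008]
 [ 0.9094  0.4159 -0.0025]
 [-0.0019 -0.0018 -1.    ]] [0.2106 0.4918 0.3871] -0.00010160479555742144 [ 0.4447  0.3794  0.1135  1.3067 -0.0019  1.5866]
[[-0.0003 -0.9531 -0.3028  0.078 ]
 [ 1.     -0.     -0.0009  0.0003]
 [ 0.0009 -0.3028  0.9531 -0.1351]
 [ 0.      0.      0.      1.    ]] 318.54310618955947
pot_mouth 0.8 [0.5714 0.1164 0.1   ]
start_button_top 0.58 [0.5167 0.2426 0.062 ]
```

View pics/wrist1.png

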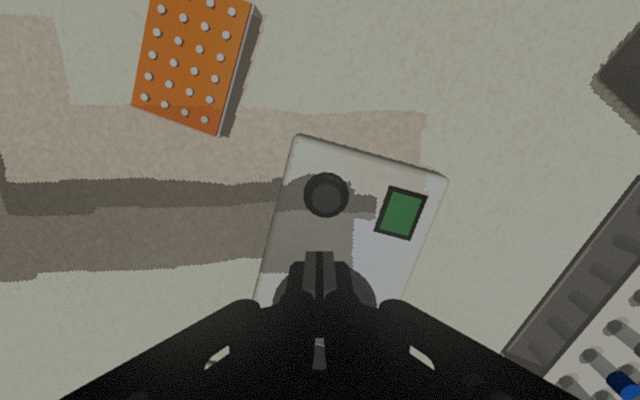

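The button cap is at (326,195) in the wrist view, with the pot partly hidden under the fingers.

Run:
```python
from h import *
o=sensors.get_obs(); c=capture("wrist")
g=cv2.cvtColor(c["frame"],cv2.COLOR_BGR2GRAY); 
h=cv2.HoughCircles(cv2.medianBlur(g[160:230,290:360],3),cv2.HOUGH_GRADIENT,1,30,param1=80,param2=10,minRadius=12,maxRadius=28); print(h)
for z in (.055,.06,.065): print(z,ray(c,326,195,z,o))
for n,l in (("top",[(210,201)]),):
    ct=capture(n)
    for z in (.055,.065): print(n,ray(ct,*l[0],z))
    # pot rim from top: mean via Hough
    G=cv2.cvtColor(ct["frame"],cv2.COLOR_BGR2GRAY)
    print(cv2.HoughCircles(cv2.resize(G[150:220,215:300],None,fx=4,fy=4,interpolation=2),cv2.HOUGH_GRADIENT,1,60,param1=100,param2=25,minRadius=60,maxRadius=95))
    print(proj(ct,[.571,.117,.095]), proj(ct,[.618,.117,.095]))
```

```text
[[[37.5 40.5 21.6]]]
0.055 [0.511  0.2453 0.055 ]
0.06 [0.5103 0.2465 0.06  ]
0.065 [0.5096 0.2477 0.065 ]
top [0.5149 0.2368 0.055 ]
top [0.5143 0.2346 0.065 ]
None
[253.9407 179.3638] [254.5625 161.373 ]
```

Request:
servo_tool(series=[[[7,0,-30,0,0,0,0],[7,0,-70,0,0,0,0],[7,0,-105,0,0,0,0],[7,0,-122,0,0,0,0],[7,0,-127,0,0,0,0],[7,0,-127,0,0,0,0]]])

```text
t: 2.8
eef_pos: [0.5086, 0.2469, 0.0822]
eef_rot: [[-0.425, 0.905, -0.002], [0.905, 0.425, -0.0], [0.001, -0.002, -1.0]]
force: [0.7, 0.3, 0.3]
gripper_width: 0.0001
```

Request:
servo_tool(series=[[[0,0,-3,0,0,0,0],[0,0,-6,0,0,0,0],[0,0,-6,0,0,0,0]]])

```text
t: 3.05
eef_pos: [0.5093, 0.2477, 0.0775]
eef_rot: [[-0.426, 0.905, 0.001], [0.905, 0.426, 0.001], [0.001, 0.001, -1.0]]
force: [0.3, 0.3, -0.2]
gripper_width: 0.0002
```

Request:
servo_tool(series=[[[5,-7,0,0,0,0,0],[5,-7,0,0,0,0,0],[5,-7,0,0,0,0,0]]])

```text
t: 3.3
eef_pos: [0.5153, 0.2404, 0.0784]
eef_rot: [[-0.425, 0.905, 0.002], [0.905, 0.425, 0.002], [0.001, 0.003, -1.0]]
force: [-0.0, 0.7, -0.2]
gripper_width: -0.0001
```

Request:
servo_tool(series=[[[0,0,-4,0,0,0,0],[0,0,-6,0,0,0,0],[0,0,-6,0,0,0,0]]])

```text
t: 3.55
eef_pos: [0.5149, 0.2401, 0.0717]
eef_rot: [[-0.425, 0.905, 0.001], [0.905, 0.425, 0.001], [0.001, 0.002, -1.0]]
force: [-0.3, 0.9, 0.2]
gripper_width: -0.0001
```

Request:
servo_tool(series=[[[0,0,-3,0,0,0,0],[0,0,-3,0,0,0,0]]])

```text
t: 3.72
eef_pos: [0.515, 0.2402, 0.0684]
eef_rot: [[-0.425, 0.905, 0.001], [0.905, 0.425, 0.001], [0.001, 0.002, -1.0]]
force: [0.0, 0.4, 2.3]
gripper_width: -0.0
```

Request:
servo_tool(series=[[[0,0,-3,0,0,0,0],[0,0,-3,0,0,0,0]]])

```text
t: 3.88
eef_pos: [0.5152, 0.2403, 0.0653]
eef_rot: [[-0.425, 0.905, 0.002], [0.905, 0.425, 0.001], [0.001, 0.002, -1.0]]
force: [0.1, -0.9, 4.2]
gripper_width: -0.0002
```

Request:
servo_tool(series=[[[0,0,-3,0,0,0,0],[0,0,-3,0,0,0,0]]])

```text
t: 4.05
eef_pos: [0.5153, 0.2403, 0.064]
eef_rot: [[-0.425, 0.905, 0.003], [0.905, 0.425, 0.002], [0.0, 0.003, -1.0]]
force: [-2.8, -1.7, 10.6]
gripper_width: 0.0001
```

Request:
servo_tool(series=[[[0,0,-2,0,0,0,0],[0,0,-2,0,0,0,0]]])

```text
t: 4.22
eef_pos: [0.5153, 0.2404, 0.0639]
eef_rot: [[-0.425, 0.905, 0.004], [0.905, 0.425, 0.002], [0.0, 0.004, -1.0]]
force: [-4.2, -2.5, 13.2]
gripper_width: -0.0002
```

Request:
servo_tool(series=[[[0,0,30,0,0,0,0],[0,0,65,0,0,0,40],[0,0,105,0,0,0,40],[0,-20,130,0,0,0,40],[0,-60,150,0,0,0,40],[5,-100,150,0,0,-0.12,40],[10,-140,150,0,0,-0.24,40],[20,-180,150,0,0,-0.36,40]]])

```text
t: 4.88
eef_pos: [0.5347, 0.059, 0.2146]
eef_rot: [[-0.074, 0.997, 0.005], [0.997, 0.074, 0.001], [0.0, 0.005, -1.0]]
force: [0.9, -0.2, -0.6]
gripper_width: 0.0402
```

Run:
```python
from h import *
capture("top"); capture("top")
for k in range(2):
    o=sensors.get_obs(); c=capture("wrist"); print(o["eef_pos"])
    for t in ["pot_mouth","start_button_top"]:
        for d in tip_of(t,"wrist")[:1]: print(t,round(d["score"],2),cam2world(c,d["position"],o))
cv2.imwrite("pics/wrist2.png",c["frame"])
import json; json.dump(dict(e=np.array(o["eef_pos"]).tolist(),R=np.array(o["eef_rot"]).tolist()),open("w2.json","w"))
```

```text
[0.536  0.0549 0.2138]
pot_mouth 0.59 [0.57   0.1166 0.0989]
[0.535  0.0602 0.2135]
pot_mouth 0.61 [0.5712 0.1186 0.0987]
```

View pics/wrist2.png

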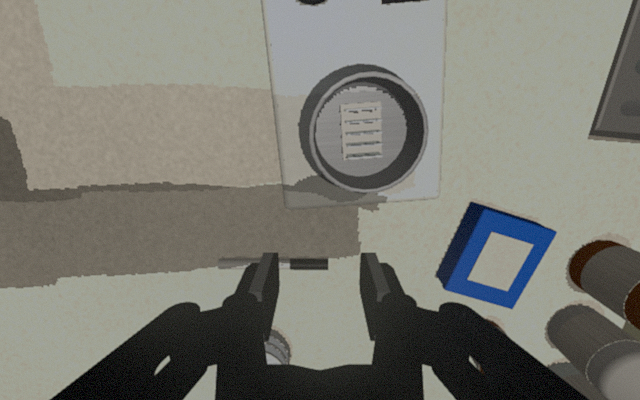

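The pot rim's outer edge spans about x 309–428 and y 72–193, so its centre is near (368,132).

Run:
```python
from h import *
from scipy.optimize import least_squares
import json
j=json.load(open("w2.json")); oo=dict(eef_pos=j["e"],eef_rot=j["R"])
o=sensors.get_obs(); c=capture("wrist"); print(o["eef_pos"])
print("hand", ray(c,368.5,132.5,.095,oo))
def fit(c,o,ctr,z,rad,n=72):
    # radial edge search: strongest gradient along predicted circle
    G=cv2.GaussianBlur(cv2.cvtColor(c["frame"],cv2.COLOR_BGR2GRAY),(0,0),1).astype(float)
    T=np.array(c["tool_from_camera"]) ; R=np.array(o["eef_rot"]); e=np.array(o["eef_pos"])
    def px(P):
        q=np.linalg.inv(T)@np.r_[R.T@(P-e),1]; return np.array([c["fx"]*q[0]/q[2]+c["cx"],c["fy"]*q[1]/q[2]+c["cy"]])
    S=[]
    for dx in np.arange(-.010,.0101,.001):
        for dy in np.arange(-.010,.0101,.001):
            s=0
            for a in np.linspace(0,2*np.pi,n,endpoint=False):
                u=np.array([np.cos(a),np.sin(a),0])
                P=np.array([ctr[0]+dx,ctr[1]+dy,z])
                v=[]
                for rr in (rad-.0015,rad+.0015):
                    x,y=px(P+u*rr)
                    v.append(cv2.getRectSubPix(G.astype(np.float32),(1,1),(float(x),float(y)))[0,0] if 0<=x<639 and 0<=y<399 else np.nan)
                if not np.isnan(v).any(): s+=min(abs(v[0]-v[1]),40)
            S.append((s/n,ctr[0]+dx,ctr[1]+dy))
    return sorted(S)[::-1][:4]
for rad in (.047,.043): print(rad,np.array(fit(c,o,(.571,.118),.095,rad)))
```

```text
[0.535  0.0617 0.2137]
hand [0.5693 0.1207 0.095 ]
0.047 [[32.7461  0.569   0.119 ]
 [31.7675  0.57    0.119 ]
 [31.148   0.569   0.118 ]
 [30.7537  0.57    0.118 ]]
0.043 [[36.7227  0.569   0.119 ]
 [35.8151  0.569   0.118 ]
 [35.5036  0.571   0.119 ]
 [34.6823  0.57    0.119 ]]
```

Request:
servo_tool(series=[[[6,-40,0,0,0,-0.1,45],[11,-80,0,0,0,-0.2,45],[17,-120,0,0,0,-0.3,45],[22,-160,0,0,0,-0.4,45],[28,-200,0,0,0,-0.5,45],[34,-240,0,0,0,-0.5,45],[39,-280,0,0,0,-0.5,45],[45,-320,0,0,0,-0.5,45]]])

```text
t: 6.0
eef_pos: [0.5805, -0.2587, 0.2137]
eef_rot: [[0.404, 0.915, 0.004], [0.915, -0.404, -0.001], [0.001, 0.004, -1.0]]
force: [1.1, 0.3, -0.4]
gripper_width: 0.045
```

Request:
servo_tool(series=[[[6,-40,0,0,0,0,45],[10,-60,0,0,0,0,45],[10,-60,0,0,0,0,45],[10,-60,0,0,0,0,45]]])

```text
t: 6.33
eef_pos: [0.5907, -0.3188, 0.2126]
eef_rot: [[0.404, 0.915, 0.003], [0.915, -0.404, 0.0], [0.001, 0.002, -1.0]]
force: [0.6, 0.7, -0.6]
gripper_width: 0.0452
```

Run:
```python
from h import *
for k in range(3):
    o=sensors.get_obs(); c=capture("wrist"); print(o["eef_pos"])
    for t in ["post_grip","collar_grip","hood","inner_lid"]:
        for d in tip_of(t,"wrist")[:1]: print(t,round(d["score"],2),cam2world(c,d["position"],o))
cv2.imwrite("pics/wrist3.png",c["frame"]); print(np.array(o["eef_rot"]),o["force"])
import json; json.dump(dict(eef_pos=np.array(o["eef_pos"]).tolist(),eef_rot=np.array(o["eef_rot"]).tolist()),open("w3.json","w"))
```

```text
[ 0.5907 -0.3188  0.2126]
post_grip 0.86 [ 0.6093 -0.2727  0.0729]
collar_grip 0.57 [ 0.6085 -0.2735  0.0379]
hood 0.85 [ 0.6097 -0.2796  0.0193]
inner_lid 0.65 [ 0.6131 -0.2772  0.0013]
[ 0.5909 -0.3168  0.2141]
post_grip 0.75 [ 0.6088 -0.2749  0.0712]
collar_grip 0.58 [ 0.6063 -0.2761  0.0385]
hood 0.59 [ 0.6102 -0.2779  0.0205]
inner_lid 0.65 [ 0.6169 -0.2766  0.0023]
[ 0.5907 -0.3181  0.214 ]
post_grip 0.97 [ 0.6107 -0.2716  0.0635]
collar_grip 0.98 [ 0.6109 -0.2753  0.0352]
hood 0.94 [ 0.6125 -0.2801  0.0206]
inner_lid 0.7 [ 0.616  -0.277  -0.0015]
[[ 0.4031  0.9152  0.0041]
 [ 0.9152 -0.4031 -0.0011]
 [ 0.0006  0.0042 -1.    ]] [-1.0581 -0.0805 -0.9321]
```

View pics/wrist3.png

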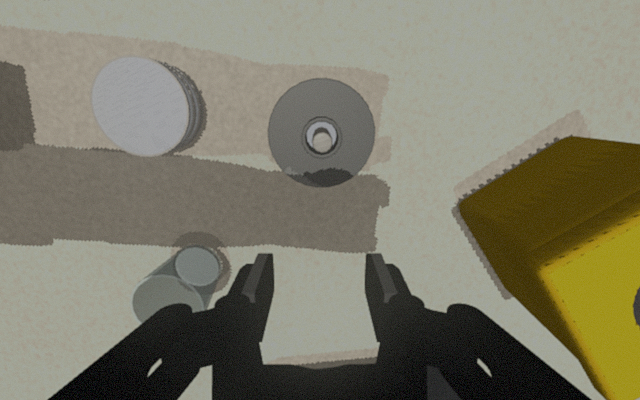

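The hood disc spans x 268–375 and y 78–187, so its centre is near (321.5,132.5). The post top is at about (322,139).

Run:
```python
from h import *
import json
o=json.load(open("w3.json")); c=capture("wrist"); print(o["eef_pos"],sensors.get_obs()["eef_pos"])
print("plate",ray(c,321.5,132.5,.024,o)); print("collar",ray(c,322,135,.052,o)); print("post top",ray(c,322,139,.086,o))
f=cv2.imread("pics/wrist3.png"); cv2.imwrite("pics/crop3.png",cv2.resize(f[60:200,250:390],None,fx=4,fy=4,interpolation=cv2.INTER_CUBIC))
```

```text
[0.5906566547269819, -0.3180824047509902, 0.21403960340386738] [ 0.5904 -0.3188  0.2137]
plate [ 0.6141 -0.272   0.024 ]
collar [ 0.6143 -0.272   0.052 ]
post top [ 0.6138 -0.272   0.086 ]
```

View pics/crop3.png

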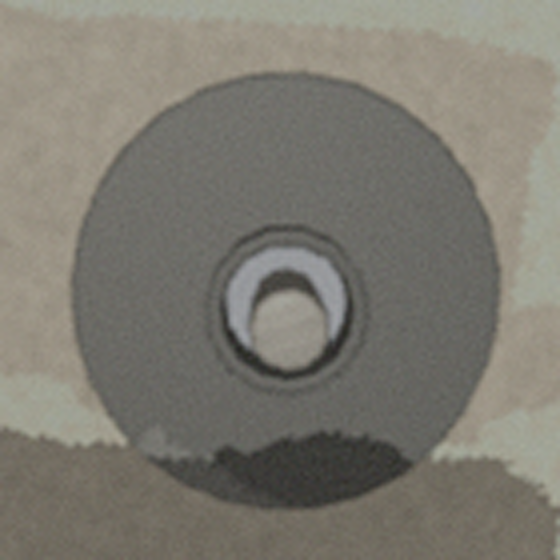

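Request:
servo_tool(series=[[[12,23,0,0,0,0,45],[23,45,0,0,0,0,45],[23,45,-30,0,0,0,45],[23,45,-65,0,0,0,45],[23,45,-95,0,0,0,45],[23,45,-100,0,0,0,45],[23,45,-100,0,0,0,45]]])

```text
t: 7.72
eef_pos: [0.6114, -0.2729, 0.1107]
eef_rot: [[0.404, 0.915, -0.002], [0.915, -0.404, 0.002], [0.001, -0.003, -1.0]]
force: [-0.3, -0.0, 0.4]
gripper_width: 0.0451
```

Run:
```python
from h import *
for i in range(2): capture("top")
o=sensors.get_obs(); c=capture("wrist"); print(o["t"],o["eef_pos"],o["force"]); cv2.imwrite("pics/wrist4.png",c["frame"])
```

```text
7.8167 [ 0.6143 -0.2744  0.1153] [1.0122 0.66   0.0999]
```

View pics/wrist4.png

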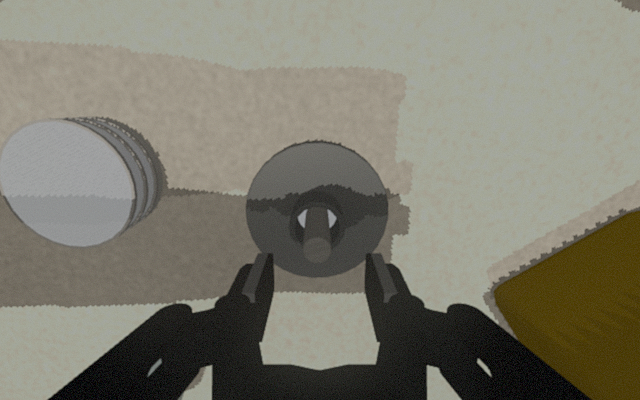

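Post top is at (317,250), central between the jaws (about 258–378).

Run:
```python
from h import *
o=sensors.get_obs(); c=capture("wrist"); print(o["eef_pos"],o["force"])
o["eef_pos"]=np.array([.6143,-.2744,.1153])
print(ray(c,317,250,.086,o)); print(ray(c,317,209,.024,o))
```

```text
[ 0.6149 -0.2747  0.1163] [-0.0953  0.0329  0.6259]
[ 0.6131 -0.2743  0.086 ]
[ 0.6148 -0.2706  0.024 ]
```

Request:
servo_tool(series=[[[0,1,-25,0,0,0,45],[0,1,-42,0,0,0,45],[0,1,-49,0,0,0,45],[0,1,-49,0,0,0,45],[0,1,-49,0,0,0,45]]])

```text
t: 8.33
eef_pos: [0.6157, -0.2741, 0.0689]
eef_rot: [[0.404, 0.914, 0.01], [0.915, -0.404, -0.004], [0.001, 0.01, -1.0]]
force: [0.4, -0.3, 0.3]
gripper_width: 0.0446
```

Request:
servo_tool(series=[[[0,0,0,0,0,0,30],[0,0,0,0,0,0,25]]], newtons=60)

```text
t: 8.5
eef_pos: [0.617, -0.2748, 0.0711]
eef_rot: [[0.405, 0.914, 0.013], [0.915, -0.405, -0.005], [0.001, 0.014, -1.0]]
force: [-0.1, 0.3, 1.5]
gripper_width: 0.0253
```

Request:
servo_tool(series=[[[-3,1,-6,0.005,0.013,0,25],[-3,1,-6,0.005,0.013,0,25],[-3,1,-6,0.005,0.013,0,25]]])

```text
t: 8.75
eef_pos: [0.6139, -0.2738, 0.065]
eef_rot: [[0.405, 0.915, -0.0], [0.915, -0.405, 0.0], [-0.0, -0.0, -1.0]]
force: [-0.1, 0.3, 0.1]
gripper_width: 0.025
```

Run:
```python
from h import *
for i in range(2):
    capture("top"); o=sensors.get_obs(); print(o["t"],o["eef_pos"],np.array(o["eef_rot"])[:,2],o["force"],o["gripper_width"],o["joint_vel"])
```

```text
8.8 [ 0.6139 -0.2737  0.065 ] [-0.0002  0.0001 -1.    ] [-0.0409  0.0293 -0.3775] 0.0250180308740231 [ 0.0007 -0.0013 -0.0017 -0.0017  0.0015  0.0009]
8.85 [ 0.614  -0.2738  0.065 ] [ 0.     -0.0001 -1.    ] [1.019  0.2464 0.2761] 0.025040984663564116 [ 0.0007 -0.0002 -0.0014 -0.0011 -0.     -0.0004]
```

Request:
servo_tool(series=[[[0,0,0,0,0,0,10],[0,0,0,0,0,0,10],[0,0,0,0,0,0,10],[0,0,0,0,0,0,10],[0,0,0,0,0,0,10]]], newtons=80)

```text
t: 9.27
eef_pos: [0.6137, -0.2737, 0.0651]
eef_rot: [[0.405, 0.914, -0.0], [0.914, -0.405, 0.0], [-0.0, -0.0, -1.0]]
force: [-2.0, 1.6, 2.6]
gripper_width: 0.0149
```

Request:
servo_tool(series=[[[0,0,5,0,0,0,10],[0,0,12,0,0,0,10],[0,0,20,0,0,0,10],[0,0,20,0,0,0,10]]])

```text
t: 9.6
eef_pos: [0.6149, -0.2742, 0.0871]
eef_rot: [[0.404, 0.915, 0.002], [0.915, -0.404, -0.001], [-0.0, 0.003, -1.0]]
force: [1.2, -0.5, -3.0]
gripper_width: 0.0147
```

Request:
servo_tool(series=[[[0,0,15,0,0,0,10],[0,0,40,0,0,0,10],[0,0,70,0,0,0,10],[0,0,100,0,0,0,10],[0,0,120,0,0,0,10],[0,0,130,0,0,0,10],[0,0,130,0,0,0,10],[0,0,130,0,0,0,10]]])

```text
t: 10.27
eef_pos: [0.6149, -0.2742, 0.2167]
eef_rot: [[0.405, 0.915, 0.003], [0.915, -0.405, -0.001], [-0.0, 0.003, -1.0]]
force: [0.1, -1.1, -5.1]
gripper_width: 0.0148
```

Run:
```python
from h import *
for i in range(2):
    c=capture("scene"); o=sensors.get_obs(); print(o["t"],o["eef_pos"],np.array(o["eef_rot"])[:,2],o["force"],o["gripper_width"])
w=capture("wrist")
f=c["frame"]; u,v=proj(c,np.array(o["eef_pos"])).astype(int); print(u,v)
a=cv2.resize(f[max(v-60,0):v+90,u-75:u+75],(400,400),interpolation=2); b=cv2.resize(w["frame"],(640,400))[:,120:520]
cv2.imwrite("pics/c5.png",np.hstack([a,b]))
```

```text
10.3167 [ 0.6142 -0.2739  0.2152] [-0.0001  0.     -1.    ] [-0.4978  0.0539 -5.3265] 0.014830596333940484
10.3667 [ 0.6139 -0.2737  0.2145] [-0.0015  0.0006 -1.    ] [-0.564   0.5963 -4.7829] 0.014764912770522493
270 237
```

View pics/c5.png

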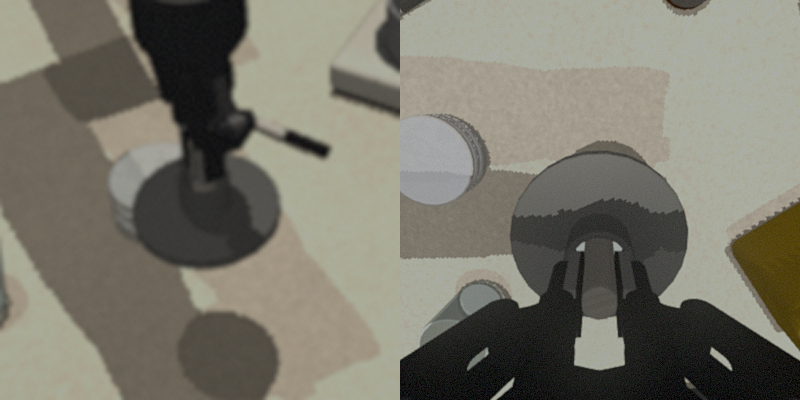

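Both lids hang level from the post, with the post top at about (318,303) in the wrist frame and the hood centred at about (319,230).

Run:
```python
from h import *
o=sensors.get_obs(); c=capture("wrist"); e=np.array(o["eef_pos"]); print(e,o["force"])
R=np.array(o["eef_rot"])
for n,u,v,dz in (("post",318,303,.021),("collar",318,240,-.013),("plate",319,229,-.041)):
    P=ray(c,u,v,e[2]+dz,o); print(n,P, "tool:",R.T@(P-e))
cv2.imwrite("pics/c6.png",cv2.resize(c["frame"][130:340,210:430],None,fx=2.7,fy=2.7,interpolation=2))
```

```text
[ 0.6138 -0.2737  0.2143] [-0.6574 -0.1266 -3.9637]
post [ 0.613  -0.274   0.2353] tool: [-0.0006 -0.0007 -0.021 ]
collar [ 0.6183 -0.2615  0.2013] tool: [ 0.0129 -0.0008  0.013 ]
plate [ 0.6166 -0.2665  0.1733] tool: [ 0.0077 -0.0003  0.041 ]
```

View pics/c6.png

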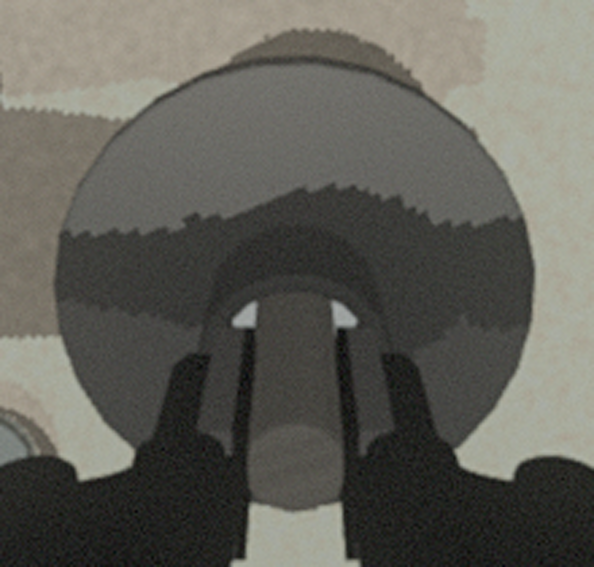

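Request:
servo_tool(series=[[[-1,10,0,0,0,0,10],[-3,28,0,0,0,0,10],[-6,55,0,0,0,0,10],[-9,85,0,0,0,0,10],[-13,115,0,0,0,0,10],[-16,145,0,0,0,0,10],[-20,175,0,0,0,0,10],[-23,205,0,0,0,0,10]]])

```text
t: 11.13
eef_pos: [0.5896, -0.0666, 0.2136]
eef_rot: [[0.404, 0.915, -0.004], [0.915, -0.404, 0.001], [-0.0, -0.004, -1.0]]
force: [1.2, 0.4, -3.9]
gripper_width: 0.0146
```

Request:
servo_tool(series=[[[-3,30,0,0,0,0,10],[-7,60,0,0,0,0,10],[-10,90,0,0,0,0,10],[-14,120,0,0,0,0,10],[-17,145,0,0,0,0,10],[-19,165,0,0,0,0,10],[-20,175,0,0,0,0,10],[-20,178,0,0,0,0,10]]])

```text
t: 11.8
eef_pos: [0.5686, 0.1136, 0.213]
eef_rot: [[0.401, 0.916, -0.005], [0.916, -0.401, 0.001], [-0.001, -0.005, -1.0]]
force: [-0.4, -0.7, -3.2]
gripper_width: 0.0146
```

Run:
```python
from h import *
for i in range(3):
    c=capture("top"); o=sensors.get_obs(); print(o["t"],o["eef_pos"],np.array(o["eef_rot"])[:,2],o["force"],o["gripper_width"])
```

```text
11.85 [0.569  0.1128 0.2131] [-0.0044  0.0012 -1.    ] [ 0.0519  0.4953 -4.3728] 0.014516361186071467
11.9 [0.5693 0.1116 0.2132] [-0.0042  0.0006 -1.    ] [ 1.1303 -0.5236 -4.3228] 0.014729616759688124
11.95 [0.5695 0.1108 0.2132] [-0.0041  0.0005 -1.    ] [-0.1035 -0.288  -3.5622] 0.01444536252588799
```

Request:
servo_tool(series=[[[1,4,0,0,-0.004,0,10],[1,8,-10,0,-0.004,0,10],[1,8,-20,0,-0.004,0,10],[1,8,-30,0,-0.004,0,10],[1,8,-36,0,-0.004,0,10],[1,8,-38,0,-0.004,0,10],[1,8,-38,0,-0.004,0,10],[1,8,-38,0,-0.004,0,10]]])

```text
t: 12.62
eef_pos: [0.5705, 0.1187, 0.1751]
eef_rot: [[0.405, 0.914, -0.0], [0.914, -0.405, 0.0], [0.0, -0.0, -1.0]]
force: [-0.4, 0.1, -3.9]
gripper_width: 0.0148
```

Run:
```python
from h import *
for i in range(2):
    c=capture("scene"); o=sensors.get_obs(); print(o["t"],o["eef_pos"],np.array(o["eef_rot"])[:,2],o["force"],o["gripper_width"])
u,v=proj(c,np.array([.57,.1185,.12])).astype(int)
P=c["frame"].copy()
cv2.imwrite("pics/c7.png",cv2.resize(P[v-60:v+60,u-80:u+80],None,fx=5,fy=5,interpolation=2))
```

```text
12.6667 [0.5708 0.1188 0.1756] [ 0.0007  0.0005 -1.    ] [ 0.2591 -0.2035 -3.0319] 0.014839290267200307
12.7167 [0.5709 0.1188 0.1758] [ 0.0012  0.0006 -1.    ] [-0.4231 -0.351  -3.1542] 0.014638462664465437
```

View pics/c7.png

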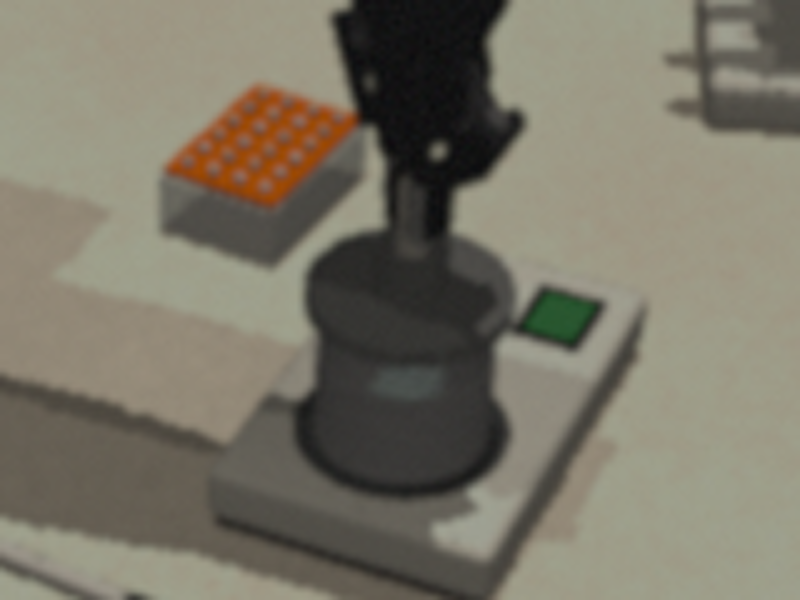

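The lids hang over the pot, level and concentric with it as seen from the scene camera. I lower them.

Request:
servo_tool(series=[[[-1,0,-5,0,0.001,0,10],[-1,0,-10,0,0.001,0,10],[-1,0,-14,0,0.001,0,10],[-1,0,-17,0,0.001,0,10],[-1,0,-18,0,0.001,0,10]]])

```text
t: 13.13
eef_pos: [0.5694, 0.1187, 0.1568]
eef_rot: [[0.405, 0.914, -0.001], [0.914, -0.405, 0.0], [-0.0, -0.001, -1.0]]
force: [0.8, 0.2, -4.5]
gripper_width: 0.0147
```

Request:
servo_tool(series=[[[0,0,-2,0,0,0,10],[0,0,-4,0,0,0,10],[0,0,-6,0,0,0,10],[0,0,-6,0,0,0,10]]])

```text
t: 13.47
eef_pos: [0.5691, 0.1187, 0.1503]
eef_rot: [[0.405, 0.914, -0.002], [0.914, -0.405, 0.0], [-0.001, -0.002, -1.0]]
force: [-0.6, -0.6, -4.7]
gripper_width: 0.0146
```

Request:
servo_tool(series=[[[0,0,-1.5,0,-0.002,0,10],[0,0,-1.5,0,-0.002,0,10]]])

```text
t: 13.63
eef_pos: [0.569, 0.1187, 0.1486]
eef_rot: [[0.405, 0.914, -0.0], [0.914, -0.405, 0.0], [-0.0, -0.0, -1.0]]
force: [-1.4, 0.3, -4.4]
gripper_width: 0.0146
```

Request:
servo_tool(series=[[[0,0,-1.5,0,0,0,10],[0,0,-1.5,0,0,0,10]]])

```text
t: 13.8
eef_pos: [0.569, 0.1188, 0.1481]
eef_rot: [[0.405, 0.914, 0.0], [0.914, -0.405, 0.0], [0.001, 0.0, -1.0]]
force: [-3.5, -0.0, 1.5]
gripper_width: 0.0151
```

Request:
servo_tool(series=[[[0,0,-1,0,0,0,10],[0,0,-1,0,0,0,10]]])

```text
t: 13.97
eef_pos: [0.569, 0.1188, 0.148]
eef_rot: [[0.405, 0.915, 0.001], [0.915, -0.405, 0.001], [0.001, 0.001, -1.0]]
force: [-2.9, -0.0, 4.8]
gripper_width: 0.0145
```

Stopped at 0.148, exactly the predicted home height, with the push rising against the stop. I release and open wide for the collar.

Request:
servo_tool(series=[[[0,0,0,0,0,0,18],[0,0,0,0,0,0,22],[0,0,0,0,0,0,30],[0,0,0,0,0,0,45],[0,0,0,0,0,0,62],[0,0,0,0,0,0,62],[0,0,0,0,0,0,62]]])

```text
t: 14.55
eef_pos: [0.569, 0.1188, 0.1479]
eef_rot: [[0.405, 0.915, 0.001], [0.915, -0.405, 0.001], [0.001, 0.001, -1.0]]
force: [0.6, 0.8, -0.9]
gripper_width: 0.062
```

Run:
```python
from h import *
for i in range(2):
    c=capture("wrist"); o=sensors.get_obs(); print(o["t"],o["eef_pos"],np.array(o["eef_rot"])[:,2],o["force"],o["gripper_width"])
s=capture("scene")
for cam,cc in (("wrist",c),("scene",s)):
  for t in ["post_grip","collar_grip","hood"]:
    for d in tip_of(t,cam)[:1]: print(cam,t,round(d["score"],2),cam2world(cc,d["position"],o))
cv2.imwrite("pics/c8.png",c["frame"])
```

```text
14.6 [0.569  0.1188 0.1479] [ 0.0012  0.0005 -1.    ] [ 0.0811 -0.0755 -0.2296] 0.06215329712913363
14.65 [0.569  0.1188 0.1479] [ 0.0012  0.0005 -1.    ] [-0.4293  0.2309  0.536 ] 0.0623860770764807
wrist post_grip 0.85 [0.5668 0.1163 0.1514]
wrist collar_grip 0.55 [0.3594 0.3028 0.0016]
wrist hood 0.72 [0.5659 0.1143 0.1024]
scene post_grip 0.49 [0.5705 0.1181 0.153 ]
scene collar_grip 0.85 [0.5679 0.1167 0.1235]
scene hood 0.64 [0.5721 0.1173 0.0997]
```

View pics/c8.png

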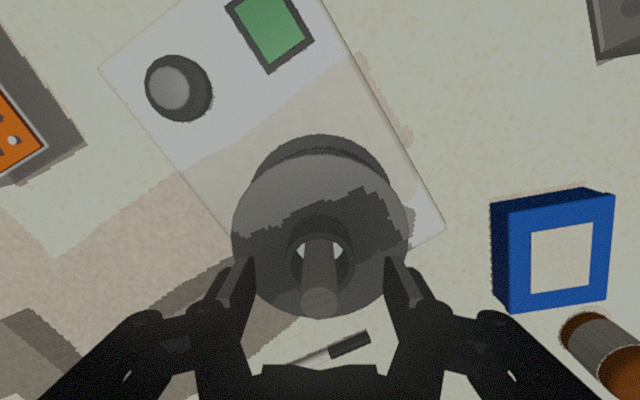

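Lid is home (post_grip z about 0.152). The post is still central between the open jaws at about (318,300), and the button cap is up at (170,88). I lower to the collar.

Request:
servo_tool(series=[[[0,0,-8,0,0.001,0,62],[0,0,-16,0,0.001,0,62],[0,0,-23,0,0.001,0,62],[0,0,-27,0,0.001,0,62],[0,0,-28,0,0.001,0,62],[0,0,-28,0,0.001,0,62]]])

```text
t: 15.5
eef_pos: [0.5684, 0.1187, 0.1191]
eef_rot: [[0.405, 0.915, -0.001], [0.915, -0.405, 0.0], [-0.0, -0.001, -1.0]]
force: [0.6, 1.2, 1.1]
gripper_width: 0.0618
```

Request:
servo_tool(series=[[[0,0,0,0,0,0,50],[0,0,0,0,0,0,45],[0,0,0,0,0,0,45]]], newtons=40)

```text
t: 15.75
eef_pos: [0.5687, 0.1187, 0.1195]
eef_rot: [[0.405, 0.915, -0.001], [0.915, -0.405, 0.0], [0.0, -0.001, -1.0]]
force: [-0.9, -0.2, 0.7]
gripper_width: 0.045
```

Request:
servo_tool(series=[[[0,0,0,0,0,0,42],[0,0,0,0,0,0,40],[0,0,0,0,0,0,37],[0,0,0,0,0,0,34],[0,0,0,0,0,0,30],[0,0,0,0,0,0,30]]])

```text
t: 16.25
eef_pos: [0.5691, 0.1188, 0.1202]
eef_rot: [[0.405, 0.914, 0.0], [0.914, -0.405, 0.001], [0.001, 0.0, -1.0]]
force: [-1.4, 0.1, 5.1]
gripper_width: 0.0373
```

Run:
```python
from h import *
for i in range(2):
    c=capture("wrist"); o=sensors.get_obs(); print(o["t"],o["eef_pos"],np.array(o["eef_rot"])[:,2],o["force"],o["ft_torque"],o["gripper_width"])
```

```text
16.3 [0.5691 0.1188 0.1201] [ 0.0004  0.0006 -1.    ] [-1.1595 -0.4525  5.4548] [-0.1017  0.1978 -0.0543] 0.03712250170287459
16.35 [0.5691 0.1188 0.1201] [ 0.0004  0.0006 -1.    ] [-1.1278 -0.5474  5.9688] [-0.0548  0.143  -0.0165] 0.03733953644754067
```

Request:
servo_tool(series=[[[0,0,2,0,0,0,30],[0,0,5,0,0,0,30],[0,0,9,0,0,0,30],[0,0,12,0,0,0,30],[0,0,12,0,0,0,30]]])

```text
t: 16.77
eef_pos: [0.5694, 0.1189, 0.1327]
eef_rot: [[0.405, 0.915, 0.001], [0.915, -0.405, 0.001], [0.001, 0.001, -1.0]]
force: [-0.6, 0.6, -1.5]
gripper_width: 0.0374
```

Request:
servo_tool(series=[[[0,0,3,0,0,0,30],[0,0,8,0,0,0,30],[0,0,13,0,0,0,30],[0,0,17,0,0,0,30],[0,0,20,0,0,0,30],[0,0,20,0,0,0,30]]])

```text
t: 17.27
eef_pos: [0.57, 0.119, 0.1539]
eef_rot: [[0.405, 0.915, 0.003], [0.915, -0.405, 0.001], [0.002, 0.002, -1.0]]
force: [-0.0, -0.5, -1.0]
gripper_width: 0.0376
```

Request:
servo_tool(series=[[[-1,0,5,-0.001,0.002,0,30],[-1,0,13,-0.001,0.002,0,30],[-1,0,22,-0.001,0.002,0,30],[-1,0,30,-0.001,0.002,0,30],[-1,0,35,-0.001,0.002,0,30],[-1,0,36,-0.001,0.002,0,30]]])

```text
t: 17.77
eef_pos: [0.57, 0.1192, 0.1918]
eef_rot: [[0.405, 0.915, 0.004], [0.915, -0.405, 0.001], [0.002, 0.004, -1.0]]
force: [0.2, 0.3, -0.8]
gripper_width: 0.0371
```

Request:
servo_tool(series=[[[0,0,5,0,0,0,30],[0,0,13,0,0,0,30],[0,0,22,0,0,0,30],[0,0,29,0,0,0,30],[0,0,34,0,0,0,30],[0,0,36,0,0,0,30],[0,0,36,0,0,0,30],[0,0,36,0,0,0,30]]])

```text
t: 18.43
eef_pos: [0.5699, 0.1192, 0.2276]
eef_rot: [[0.405, 0.915, 0.004], [0.915, -0.405, 0.001], [0.002, 0.003, -1.0]]
force: [-0.7, 0.2, -0.9]
gripper_width: 0.0371
```

Run:
```python
from h import *
for i in range(6):
    c=capture("scene"); o=sensors.get_obs(); print(o["t"],o["eef_pos"],np.array(o["eef_rot"])[:,2],o["force"],o["gripper_width"])
```

```text
18.4833 [0.5697 0.1191 0.2273] [ 0.0034  0.0006 -1.    ] [ 1.0737  0.3723 -1.2126] 0.03718246474584759
18.5333 [0.5697 0.1191 0.2272] [ 0.0032  0.0006 -1.    ] [ 0.1357  0.3759 -1.2906] 0.03727571331263806
18.5833 [0.5696 0.1191 0.2272] [ 0.003   0.0005 -1.    ] [ 1.433  -0.9245 -2.3704] 0.037385734907157464
18.6333 [0.5697 0.1191 0.2272] [ 0.0031  0.0005 -1.    ] [ 0.1134  0.0985 -1.0674] 0.036824910346836826
18.6833 [0.5697 0.1191 0.2273] [ 0.0033  0.0006 -1.    ] [ 1.0642 -0.0942 -1.8099] 0.037152807864285126
18.7333 [0.5698 0.1192 0.2274] [ 0.0034  0.0006 -1.    ] [ 0.7398 -0.5631 -0.5352] 0.03725127482450271
```

Request:
servo_tool(series=[[[0,0,0,-0.001,0.003,0,30],[0,0,0,-0.001,0.003,0,30],[0,0,0,-0.001,0.003,0,30],[0,0,0,-0.001,0.003,0,30],[0,0,0,-0.001,0.003,0,30],[0,0,0,-0.001,0.003,0,30]]])

```text
t: 19.23
eef_pos: [0.5698, 0.1191, 0.2274]
eef_rot: [[0.405, 0.914, 0.0], [0.914, -0.405, -0.0], [-0.0, 0.001, -1.0]]
force: [-0.3, 0.5, -0.9]
gripper_width: 0.0374
```

Run:
```python
from h import *
s=capture("scene"); w=capture("wrist"); o=sensors.get_obs()
print(o["t"],o["eef_pos"],np.array(o["eef_rot"])[:,2],o["joint_vel"],o["force"])
for cam,c in (("scene",s),("wrist",w)):
  for t in ["post_grip","inner_lid","hood","collar_grip","start_button_top"]:
    for d in tip_of(t,cam)[:1]: print(cam,t,round(d["score"],2),cam2world(c,d["position"],o))
u,v=proj(s,np.array([.57,.1185,.16])).astype(int)
a=cv2.resize(s["frame"][v-50:v+60,u-55:u+55],(400,400),interpolation=2); cv2.imwrite("pics/c9.png",np.hstack([a,w["frame"][:,120:520]]))
```

```text
19.3333 [0.5698 0.1191 0.2274] [ 0.0005 -0.0004 -1.    ] [-0.0015 -0.0002 -0.0004 -0.0018 -0.0012  0.0005] [ 0.1981  0.8399 -1.6357]
scene post_grip 0.93 [0.5657 0.1172 0.154 ]
scene inner_lid 0.88 [0.5707 0.1198 0.0855]
scene hood 0.65 [0.573  0.118  0.2098]
scene collar_grip 0.94 [0.5675 0.1166 0.2296]
scene start_button_top 0.74 [0.5688 0.115  0.1525]
wrist collar_grip 0.86 [0.5668 0.1194 0.2262]
wrist start_button_top 0.59 [0.5184 0.2407 0.0612]
```

View pics/c9.png

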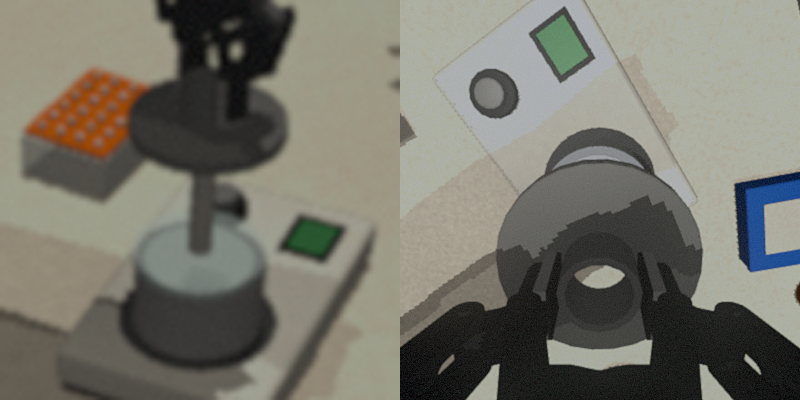

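The inner lid sits level and home in the pot at (200,260), with its post upright. The hood is level well above it, and the button is up at (490,92). I hand the job in.

```bash
python3 -c "
from rig import r; print(r.sign_off())"
```

```text
the job is handed in; nothing more can be done
None
```

The job is done and handed in at about 19.3 s of the 69 s allowed. `sign_off` gives no verdict, so the result rests on my own checks.

- **Button:** I pressed it about 6 mm to a hard stop (13 N on the tool) and let it come up. The later wrist pictures show the cap raised.
- **Nested lids:** I carried both by the post to the pot and lowered them until they stopped with the TCP at 0.148 m, the height worked out beforehand for "home". Only then did I let go. The networks put `post_grip` at z of about 0.151–0.154 m, against the expected 0.152 m.
- **Hood:** I took it by the collar and lifted it about 107 mm straight up. That leaves its lower edge about 34 mm above the post. The load while lifting was about 1–1.5 N, which fits the hood alone.
- **Final state:** The hood is level to under 0.1° and still, over the pot. The inner lid's underside is estimated at z of about 0.0855 m, against 0.083 m when home, within the network's 4 mm.

**Check that disagreed:** in the last scene picture the network placed the start button on the lid's post. The wrist view placed it correctly.

**Not checked:** I did not re-measure the bystanders. The arm's path stayed above them, and the readings showed no unexpected forces.

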